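# Build the sieve stack on the shaker

### The arm

A 7-joint arm with a two-finger parallel gripper is mounted at the origin on the work surface; the furniture and walls round the work are solid. World frame = base frame: x ahead of the robot, y to its left, z up, the work surface at z = 0. Lengths are in m, angles in rad, forces in N, time in s.
With the tool pointing down it reaches from about 0.425 to 0.925 m from the base axis. Payload 6.8 kg.
Tool frame: the origin (TCP) lies at the very end of the fingers, on their centre line; the grasp point (between the pads) lies 19 mm behind it; z points along the fingers, y is the line along which they close (so a half turn about z gives the same grasp; the last joint's range is limited). The gripper opens to 85 mm and grips with 20 to 120 N. Pads are 22 mm wide; open, the fingers measure 114 mm over their backs; the gripper's body (76 mm by 85 mm) begins 54 mm behind the grasp point. The pads swing forward as they close: fully open they stand 13 mm farther back than shut.
Start: joints at [-0.108, 0.477, 0.022, 1.555, -0.011, 1.109, -0.083], TCP at [0.675, 0, 0.231] pointing down, gripper open.
Joint ranges: [-2.96, 2.96], [-0.34, 2.1], [-1.41, 1.46], [0.24, 2.44], [-1.37, 4.51], [0.17, 1.92], [-2.96, 2.96]. Speed limits (rad/s): [2.39, 2.39, 3.14, 3.14, 3.14, 3.14, 3.14].

### API

Orientations are given as a rotation vector (axis times angle).
In Python, from bench import get_obs, viewer, r gives the robot as it stands. The module is installed in compiled form; this text tells all that it offers.
- The arm moves only by the tool play_rows, never from a script. Its argument "commands" is a list that holds one entry, the list of rows, each a list of 5 numbers: the gripper's target within -1 to 1 (shut at 1, half-way at 0, fully open at -1), then the shift along the tool's x, y, z scaled (see below), then the turn about the tool's z scaled (see below). A call has 1 to 12 rows; each row is the pose to reach, as a shift and turn from the pose commanded when the call began, along the tool's axes at that moment; what a row does not reach only later rows make up. The controller multiplies each number of a shift by 0.2 m and each number of a turn by pi/2 rad. A row lasts 1/12 s, in which the tool goes at most 41.7 mm and 7.16 degrees, less where a joint would pass 70% of its speed; a pose out of reach is approached as far as the arm can. A call with a number of a shift or a turn outside -1 to 1 is refused whole. A call with a gripper value outside its range is refused whole. The fingers move at their own pace and stop on an object; "grip_force" is the grip in N (left out, the last holds). Time passes only in rows, so rows that repeat a pose let the fingers close. It gives the time, the measured TCP pose, the force, the opening and the grip force at its end, in the units of the state.
- get_obs(): the state, without advancing time (a new reading comes with each control period).
- viewer.grab_frame(name): name is "scene" or "side" or "wrist"; returns a dict with "pixels" (400x640x3 uint8, red, green, blue), "fovy" (degrees; the focal length in pixels is half the picture's height over the tangent of half this angle, whatever the lens; pixels are square), "cx", "cy" (the principal point, pixels), "world_to_cam" (4x4, takes a point from world to camera coordinates); the wrist camera has in their place "hand_eye" (4x4, takes a point from camera to tool coordinates, whose origin is the TCP and whose axes are the flange's). Camera axes: x right, y up, looking along -z (the intrinsics and any distortion apply to the point x, -y, -z); pixel columns grow to the right and rows downward; lengths in m; the calibration is good to about 2 mm. A picture is of the moment at which its call begins: read the wrist's pose just before it. There is no depth.
- r.hand_in(): hands the job in; it is judged then, once.
Trained networks look in a picture, given as the dict that the camera call returned (one of the last four; its "shot" number tells which), for a name from the list of things; names that differ only in an ending like _2 or _b are one class to them, and where a whole thing is asked for, a point or a joint stands for the part that bears it (a point fixed in the world has none). Each returns a list of dicts, best first, with "score" (0 to 1); they miss things now and then, are a little off and sometimes report something else, mostly with a low value. They report only what shows in the picture. A call takes as long as a camera call. They do not tell look-alikes from the thing itself.
- viewer.trace(picture, thing): "pixels" (400x640 bool, what is visible of it) and "rect" ([left, top, right, bottom] in pixels, round what is visible of it).
The state is a dict: "clock": time; "joints": joint angles; "qvel": joint speeds; "tau": joint torques, N m; "tcp_pos": TCP position; "orientation": TCP orientation; "contact_force": force on the tool from outside, world axes, zero at the start; "moment": the same for the moment, N m; "grip_width": finger opening in m; "gripper_force": force on a finger pad.
Only numpy, scipy, OpenCV 4.12 (cv2) and the standard library are available. Lean on these libraries where they do the work, as an engineer would, in place of code of your own. Each camera call takes 0.05 s, during which the arm holds its last target. There are 200 camera calls.

### The job

Set up the sieve shaker to grade shell grit: put the catch pan on the shaker's seat, then the fine sieve on the pan, the coarse sieve on the fine one, and the lid on top. Each part must be fully seated in the rim of the one below so that the stack stands straight, and let go of it all. Leave the shell dish, the pigment pot and the dropper bottle where they stand.

Things in the scene. Friction and masses are not known exactly. Their poses are not given: they have to be found in the camera images.
- seat (a point): Sieve shaker: low white square housing, 112 x 112 x 34 mm, black knob on one side, fixed to the table, may stand turned. In its middle an open round metal seat collar, 58 mm outside, 53 mm inside, its rim 50 mm above the table; the pan's foot drops into it. Point: centre of the collar's mouth, level with the rim; z up.
- pan_center (a point): Catch pan: lowest of three open round aluminium drums, solid closed floor without mesh, 36 mm high in all, 58 mm outside, 53 mm inside; straight wall 27 mm high on a tapered foot 9 mm high (50 to 38 mm across) that drops into the rim below until the wall rests on it. Point: on the axis half-way up, 18 mm above the underside; z up, yaw free. Loose, at most 0.12 kg.
- fine_sieve_center (a point): Fine sieve: open round aluminium drum with a dense dark mesh floor (2.5 mm pitch), 43 mm high in all, 58 mm outside, 53 mm inside; straight wall 34 mm high on a tapered foot 9 mm high (50 to 38 mm across) that drops into the rim below until the wall rests on it. Point: on the axis half-way up, 21.5 mm above the underside; z up, yaw free. Loose, at most 0.12 kg.
- coarse_sieve_center (a point): Coarse sieve: tallest open round aluminium drum, wide-open mesh floor (10 mm pitch, table shows through), 54 mm high in all, 58 mm outside, 53 mm inside; straight wall 45 mm high on a tapered foot 9 mm high (50 to 38 mm across) that drops into the rim below until the wall rests on it. Point: on the axis half-way up, 27 mm above the underside; z up, yaw free. Loose, at most 0.12 kg.
- lid_center (a point): Lid: aluminium disc 58 mm across, 6 mm thick, on a tapered foot 9 mm high like the drums', with an upright black knob to hold, 22 mm diameter, 26 mm high, from 19 to 45 mm above the underside (14 mm stem below it); 45 mm high in all. Point: on the axis half-way up, 22.5 mm above the underside; z up, yaw free. Loose, at most 0.12 kg.
- grit_dish_center (a point): Bystander: oval cream shell dish of silver grit, 57 x 77 x 22 mm; this point is its centre. Leave it alone.
- pot_center (a point): Bystander: small pigment pot with a black ribbed cap, 29 mm diameter, 52 mm high; this point is its centre. Leave it alone.
- dropper_center (a point): Bystander: blue dropper bottle with a white cap, 20 mm diameter, 67 mm high; this point is its centre. Leave it alone.
Things that resemble listed ones, but are neither listed nor needed, are in the scene too. Leave any green look-alike of the part that bears fine_sieve_center alone.

How it is judged:
By the outcome, as a careful person would: the job done as asked, in the order asked, and still so for the second after the job is handed in, with the robot touching nothing.
It also fails if it takes over 90 s, if anything falls off the work surface, if the arm or the gripper's body presses on something with over 40 N, if the wrist force passes 120 N, or if a joint passes its speed limit or range.

## Working session

There is one attempt and no reset: what is moved stays moved. The work goes in short steps, Python scripts to look and compute and a tool call to move; the robot and the scene stay as the last step left them, time stands still between calls to the robot, and variables do not carry over. Pictures are saved under pics/ and viewed, at most 14 in all, crops included, and the job is handed in when it is done.

Besides the shell and the picture viewer there is one more tool, called as name(argument=value, ...), one argument or row to a line, values as JSON. play_rows: Moves the arm, as the interface text tells. Shifts and turns lie within -1 to 1; 1 stands for 0.2 m of shift or pi/2 rad of turn. Its arguments: {"type":"object","properties":{"commands":{"type":"array","items":{"type":"array","items":{"type":"array","items":{"type":"number","minimum":-1,"maximum":1}}}},"grip_force":{"type":"number"}},"required":["commands"]}

```bash
mkdir -p pics; cat > h.py <<'E'
import numpy as np, cv2
from scipy.spatial.transform import Rotation as R
from bench import get_obs, viewer, r
def foc(f): return 200/np.tan(np.radians(f["fovy"])/2)
def w2c(f,o=None):
    if "world_to_cam" in f: return np.array(f["world_to_cam"])
    T=np.eye(4);T[:3,:3]=R.from_rotvec(o["orientation"]).as_matrix();T[:3,3]=o["tcp_pos"]
    return np.linalg.inv(T@np.array(f["hand_eye"]))
def grab(n):
    o=get_obs(); f=viewer.grab_frame(n); f=dict(f); return f,w2c(f,o),o
def toplane(f,M,u,v,z):
    F=foc(f); d=np.array([(u-f["cx"])/F,-(v-f["cy"])/F,-1]); C=np.linalg.inv(M)
    d=C[:3,:3]@d; c=C[:3,3]; return c+d*(z-c[2])/d[2]
def proj(f,M,p):
    q=M[:3,:3]@np.array(p)+M[:3,3]; F=foc(f); return f["cx"]+F*q[0]/-q[2], f["cy"]-F*q[1]/-q[2]
def save(f,n,crop=None,s=1):
    im=f["pixels"][:,:,::-1]
    if crop: im=im[crop[1]:crop[3],crop[0]:crop[2]]
    cv2.imwrite(f"pics/{n}.png",cv2.resize(np.ascontiguousarray(im),None,fx=s,fy=s,interpolation=cv2.INTER_CUBIC))
E
python3 - <<'E'
from h import *
for n in ["scene","side","wrist"]:
    f,M,o=grab(n); save(f,n)
    print(n,[k for k in f if k!="pixels"],f["fovy"],f["cx"],f["cy"],np.linalg.inv(M).round(3).tolist())
    for t in ["seat","pan_center","fine_sieve_center","coarse_sieve_center","lid_center","grit_dish_center","pot_center","dropper_center"]:
        try:
            for d in viewer.trace(f,t)[:3]: print(t,round(d["score"],2),np.round(d["rect"]).tolist())
        except Exception as e: print(t,e)
print(o)
E
```

```text
scene ['fovy', 'cx', 'cy', 'world_to_cam', 'shot'] 46.23160482547104 313.3041938423133 203.66365066946074 [[0.834, 0.284, -0.472, 0.007], [-0.551, 0.402, -0.731, -0.7], [-0.018, 0.87, 0.492, 0.586], [0.0, 0.0, 0.0, 1.0]]
seat 0.95 [276.0, 218.0, 342.0, 265.0]
pan_center 0.74 [284.0, 170.0, 306.0, 189.0]
fine_sieve_center 0.91 [233.0, 191.0, 259.0, 215.0]
fine_sieve_center 0.67 [269.0, 184.0, 291.0, 206.0]
coarse_sieve_center 0.78 [422.0, 263.0, 457.0, 301.0]
coarse_sieve_center 0.69 [278.0, 217.0, 340.0, 264.0]
coarse_sieve_center 0.61 [411.0, 220.0, 419.0, 247.0]
lid_center 0.93 [351.0, 295.0, 386.0, 331.0]
grit_dish_center 0.5 [328.0, 192.0, 347.0, 204.0]
pot_center 0.71 [247.0, 157.0, 258.0, 182.0]
dropper_center 0.78 [410.0, 220.0, 418.0, 247.0]
side ['fovy', 'cx', 'cy', 'world_to_cam', 'shot'] 43.47397596322452 318.42522535126403 195.84203755449346 [[-0.969, 0.153, -0.191, 0.25], [-0.245, -0.664, 0.706, 1.125], [-0.019, 0.731, 0.682, 1.071], [0.0, 0.0, 0.0, 1.0]]
pan_center 0.71 [268.0, 245.0, 290.0, 267.0]
fine_sieve_center 0.73 [303.0, 230.0, 326.0, 256.0]
fine_sieve_center 0.
[... 820 characters left out ...]
: 0.9, 'joints': array([-0.10811542,  0.47694982,  0.02236034,  1.55541907, -0.01150163,
        1.109311  , -0.08311421]), 'qvel': array([-0.00198966, -0.00172692, -0.000805  ,  0.0007199 , -0.00144768,
        0.00111554, -0.0014672 ]), 'tau': array([-9.05160960e-04, -5.96301627e+01,  1.60568677e+00, -2.81542969e+01,
        1.25128534e-02,  1.57016675e-03, -1.15009988e-05]), 'tcp_pos': array([6.75004247e-01, 4.13095361e-05, 2.31332744e-01]), 'orientation': array([2.22142529e+00, 2.22145732e+00, 8.38813956e-05]), 'contact_force': array([ 0.23281831, -0.16172701, -0.82155285]), 'moment': array([-0.07765785,  0.00547286,  0.03972017]), 'gripper_force': 0.0, 'grip_width': 0.08526707415488229}
```

View pics/scene.png

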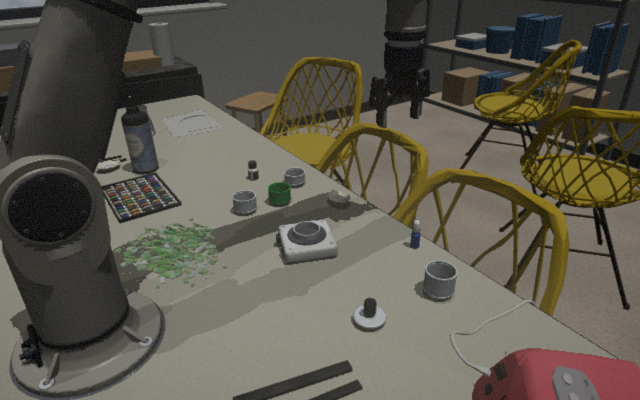

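View pics/side.png

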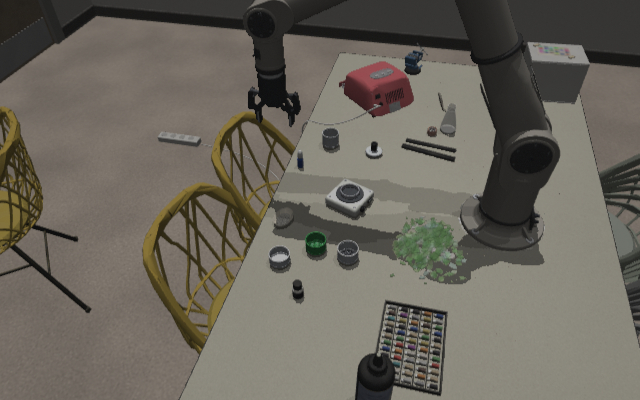

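View pics/wrist.png

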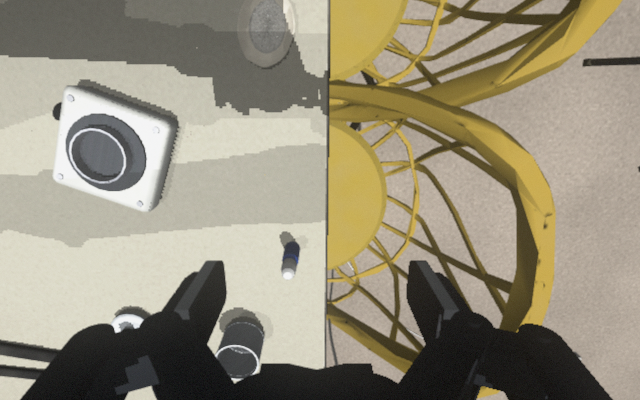

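```bash
python3 - <<'E'
from h import *
f,M,o=grab("side"); g,N,_=grab("scene")
def up(fr,c,s): return cv2.resize(np.ascontiguousarray(fr["pixels"][c[1]:c[3],c[0]:c[2],::-1]),(400,200*1),interpolation=cv2.INTER_CUBIC)
cv2.imwrite("pics/ids.png",np.vstack([np.hstack([up(f,(255,220,375,280),0),up(g,(220,160,320,220),0)]),np.hstack([up(f,(290,115,400,170),0),up(g,(345,255,475,335),0)])]))
H={"pan":18,"fine":21.5,"coarse":27,"lid":18,"seat":42}
S={"pan":(284,170,306,189),"fine":(233,191,259,215),"coarse":(422,263,457,301),"lid":(351,295,386,331),"green":(269,184,291,206),"seat":(288,221,325,243),"drop":(410,220,418,247),"dish":(328,192,351,207),"pot":(247,160,258,182)}
D={"pan":(268,245,290,267),"fine":(337,241,360,262),"coarse":(322,127,340,151),"lid":(365,140,385,158),"green":(303,230,326,256),"seat":(336,181,364,203),"drop":(297,150,303,169),"dish":(273,205,295,227),"pot":(292,280,304,300)}
for k in S:
    z=H.get(k,20)/1e3
    for F,MM,Q in((g,N,S),(f,M,D)):
        a,b,c,d=Q[k]; print(k,toplane(F,MM,(a+c)/2,(b+d)/2,z).round(3),end=" ")
    print()
E
```

```text
pan [0.584 0.284 0.018] pan [0.592 0.293 0.018] 
fine [0.414 0.237 0.021] fine [0.41  0.236 0.022] 
coarse [ 0.572 -0.251  0.027] coarse [ 0.571 -0.247  0.027] 
lid [ 0.417 -0.234  0.018] lid [ 0.415 -0.236  0.018] 
green [0.505 0.227 0.02 ] green [0.509 0.226 0.02 ] 
seat [0.449 0.014 0.042] seat [0.45  0.021 0.042] 
drop [ 0.657 -0.097  0.02 ] drop [ 0.649 -0.122  0.02 ] 
dish [0.614 0.121 0.02 ] dish [0.623 0.144 0.02 ] 
pot [0.513 0.396 0.02 ] pot [0.51  0.391 0.02 ]
```

View pics/ids.png

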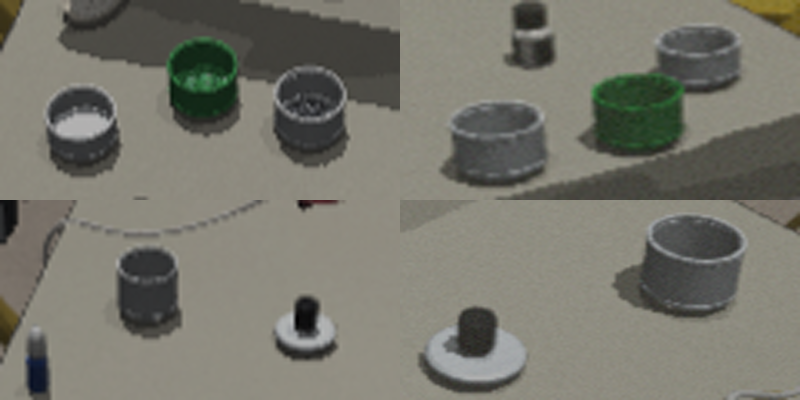

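Pan: solid bright floor at scene (295,179). Fine sieve: the non-green drum with a dark mesh floor at scene (245,203). The green drum at (280,194) is the look-alike, so I won't touch it. Coarse sieve: the tallest drum, at (440,281). Lid: (369,314). I'll look at the seat first, on the way to the pan.

play_rows(
  commands=[
    [[-1,0.25,-0.43,0,0],[-1,0.5,-0.87,0,0],[-1,0.5,-0.87,0,0],[-1,0.5,-0.87,0,0],[-1,0.5,-0.87,0,0],[-1,0.5,-0.87,0,0],[-1,0.5,-0.87,0,0],[-1,0.5,-0.87,0,0]],
  ],
)

```text
clock: 2.12
tcp_pos: [0.5018, 0.0997, 0.2318]
orientation: [2.221, 2.221, 0.002]
contact_force: [-0.2, 0.5, 0.2]
grip_width: 0.0854
gripper_force: 0.0
```

```bash
cat >> h.py <<'E'
TH=np.linspace(0,2*np.pi,60,endpoint=False)
# profile: list of (z,r)
def drum(h,z0=0): return [(z0,.019),(z0+.009,.025),(z0+.009,.029),(z0+h,.029)]
LID=[(0,.019),(.009,.025),(.009,.029),(.015,.029),(.019,.011),(.045,.011)]
def sil(f,M,x,y,prof,parts=None):
    m=np.zeros((400,640),np.uint8)
    for seg in (parts or [prof]):
        P=np.array([proj(f,M,(x+rr*np.cos(t),y+rr*np.sin(t),z)) for z,rr in seg for t in TH])
        cv2.fillConvexPoly(m,cv2.convexHull(P.round().astype(np.int32)),1)
    return m>0
def fit(f,M,mask,x,y,prof,parts=None):
    from scipy.optimize import minimize
    mask=np.asarray(mask)
    def c(p):
        s=sil(f,M,p[0]/100,p[1]/100,prof,parts); return 1-(s&mask).sum()/(s|mask).sum()
    q=minimize(c,[x*100,y*100],method="Nelder-Mead",options=dict(initial_simplex=[[x*100,y*100],[x*100+1,y*100],[x*100,y*100+1]],xatol=.02))
    return (q.x/100).round(4),round(1-q.fun,3)
def go(o,p,yaw=None):
    """shift in tool axes (scaled) from the pose now to p"""
    A=R.from_rotvec(o["orientation"]).as_matrix(); return ((A.T@(np.array(p)-o["tcp_pos"]))/.2).round(3)
E
python3 - <<'E'
from h import *
f,M,o=grab("wrist"); save(f,"w2")
print(o["tcp_pos"])
for d in viewer.trace(f,"seat")[:1]:
    m=np.asarray(d["pixels"]);print(d["score"],d["rect"],m.sum()); cv2.imwrite("pics/w2m.png",m*255)
    v,u=np.nonzero(m); print(u.mean(),v.mean())
g=cv2.cvtColor(f["pixels"],cv2.COLOR_RGB2GRAY)
p=proj(f,M,(.45,.017,.05));print("pred",p)
E
```

```text
[0.50175559 0.09972768 0.2317899 ]
0.78 [216.9, 175.7, 333.5, 281.4] 8385
271.6622540250447 230.1717352415027
pred (np.float64(269.3313003616128), np.float64(245.59228290696257))[ WARN:0@2.112] global loadsave.cpp:1063 imwrite_ Unsupported depth image for selected encoder is fallbacked to CV_8U.
```

View pics/w2.png

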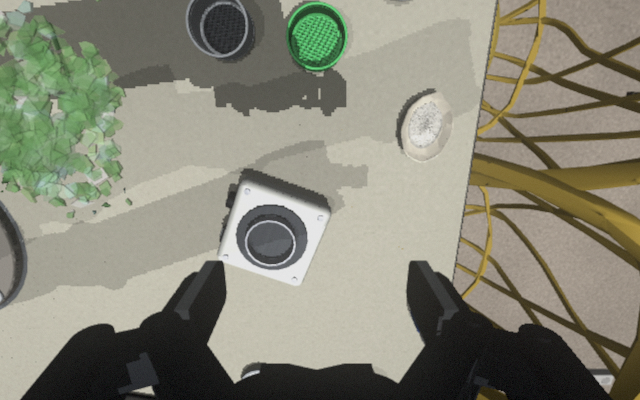

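```bash
python3 - <<'E'
from h import *
f,M,o=grab("wrist")
g=cv2.cvtColor(f["pixels"],cv2.COLOR_RGB2GRAY).astype(float)
best=[]
for x in np.arange(.44,.462,.001):
  for y in np.arange(.008,.032,.001):
    P=np.array([proj(f,M,(x+rr*np.cos(t),y+rr*np.sin(t),.05)) for rr in(.0268,.0278,.0288) for t in TH]).round().astype(int)
    best.append((g[P[:,1],P[:,0]].mean(),x,y))
best.sort();print(np.array(best[-5:]).round(4))
b=best[-1];print(proj(f,M,(b[1],b[2],.05)))
for z in [.18]: print("pan",go(o,(.588,.305,z)),"fine proj",proj(f,M,(.412,.236,.04)))
E
```

```text
[[1.518278e+02 4.520000e-01 2.000000e-02]
 [1.593500e+02 4.500000e-01 1.900000e-02]
 [1.606222e+02 4.500000e-01 2.000000e-02]
 [1.633778e+02 4.510000e-01 1.900000e-02]
 [1.659833e+02 4.510000e-01 2.000000e-02]]
(np.float64(269.83199454386624), np.float64(242.8999635666873))
pan [1.03  0.427 0.258] fine proj (np.float64(218.38985112289546), np.float64(30.067514886252127))
```

play_rows(
  commands=[
    [[-1,0.19,0.09,0.05,0],[-1,0.38,0.17,0.1,0],[-1,0.57,0.26,0.15,0],[-1,0.76,0.34,0.2,0],[-1,0.95,0.43,0.25,0],[-1,0.95,0.43,0.25,0],[-1,0.95,0.43,0.25,0],[-1,0.95,0.43,0.25,0]],
  ],
)

```text
clock: 2.93
tcp_pos: [0.5874, 0.2889, 0.1804]
orientation: [2.222, 2.22, -0.003]
contact_force: [0.3, -1.2, -0.4]
grip_width: 0.0854
gripper_force: 0.0
```

```bash
python3 - <<'E'
from h import *
f,M,o=grab("wrist"); save(f,"w3"); print(o["tcp_pos"])
for n,t,x,y,h in [("pan","pan_center",.588,.288,.036),("fine","fine_sieve_center",.412,.236,.043)]:
  for d in viewer.trace(f,t)[:3]:
    p=fit(f,M,d["pixels"],x,y,drum(h)); print(n,d["score"],d["rect"],p)
    if n=="pan": print(go(o,(*p[0],.009)))
E
```

```text
[0.58744395 0.28887372 0.18040054]
pan 0.69 [285.9, 142.9, 347.6, 202.3] (array([0.588 , 0.2971]), np.float64(0.957))
[0.042 0.004 0.857]
fine 0.9 [100.3, 191.8, 176.7, 260.5] (array([0.4107, 0.2428]), np.float64(0.966))
fine 0.73 [200.2, 203.2, 263.8, 271.6] (array([0.412, 0.236]), np.float64(0.0))
```

View pics/w3.png

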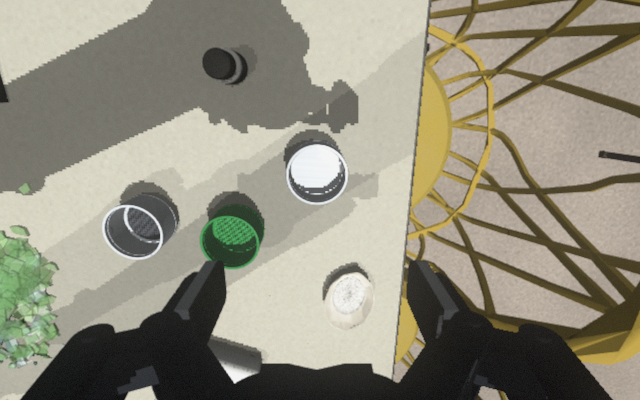

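```bash
cat >> h.py <<'E'
def rim(f,M,x0,y0,z,w=.015,radii=(.0268,.0278,.0288)):
    g=cv2.GaussianBlur(cv2.cvtColor(f["pixels"],cv2.COLOR_RGB2GRAY),(3,3),0).astype(float); best=(-1e9,)
    for st,c,ww in((.0015,(x0,y0),w),(.0005,None,.002)):
        c=c or best[1:]
        for x in np.arange(c[0]-ww,c[0]+ww,st):
            for y in np.arange(c[1]-ww,c[1]+ww,st):
                P=np.array([proj(f,M,(x+a*np.cos(t),y+a*np.sin(t),z)) for a in radii for t in TH]).round().astype(int).clip(0,[639,399])
                v=g[P[:,1],P[:,0]]; s=v.mean()-v.std()
                if s>best[0]: best=(s,x,y)
    return best
E
python3 - <<'E'
from h import *
f,M,o=grab("wrist")
p=rim(f,M,.588,.293,.036);print(p,proj(f,M,(p[1],p[2],.036)),go(o,(p[1],p[2],.009)))
p=rim(f,M,.411,.240,.043);print(p,proj(f,M,(p[1],p[2],.043)))
E
```

```text
(np.float64(188.3732503668934), np.float64(0.5889999999999992), np.float64(0.2965)) (np.float64(316.59115193174154), np.float64(174.34898330068475)) [0.045 0.006 0.864]
(np.float64(188.41644885584697), np.float64(0.411), np.float64(0.2425)) (np.float64(132.06418059917507), np.float64(231.34808849699607))
```

play_rows(
  commands=[
    [[-1,0.045,0.006,0.2,0],[-1,0.045,0.006,0.4,0],[-1,0.045,0.006,0.55,0],[-1,0.045,0.006,0.7,0],[-1,0.045,0.006,0.78,0],[-1,0.045,0.006,0.83,0],[-1,0.045,0.006,0.852,0],[-1,0.045,0.006,0.852,0]],
  ],
)

```text
clock: 3.8
tcp_pos: [0.5884, 0.2984, 0.011]
orientation: [2.222, 2.22, -0.0]
contact_force: [-0.2, -0.4, -0.3]
grip_width: 0.0853
gripper_force: 0.0
```

play_rows(
  commands=[
    [[1,0,0,0,0],[1,0,0,0,0],[1,0,0,0,0],[1,0,0,0,0],[1,0,0,0,0],[1,0,0,0,0],[1,0,0,0,0],[1,0,0,0,0]],
  ],
  grip_force=30,
)

```text
clock: 4.47
tcp_pos: [0.5894, 0.2996, 0.0128]
orientation: [2.221, 2.221, 0.004]
contact_force: [-0.6, -0.7, 7.2]
grip_width: 0.0559
gripper_force: 32.2
```

play_rows(
  commands=[
    [[1,0,0,-0.1,0],[1,0,0,-0.2,0],[1,0,0,-0.3,0],[1,0,0,-0.45,0],[1,0,0,-0.45,0],[1,0,0,-0.45,0]],
  ],
)

```text
clock: 4.97
tcp_pos: [0.5896, 0.2999, 0.1035]
orientation: [2.221, 2.221, 0.007]
contact_force: [-1.1, -0.3, -1.6]
grip_width: 0.0564
gripper_force: 32.6
```

```bash
python3 - <<'E'
from h import *
f,M,o=grab("wrist"); g,N,_=grab("side")
print(o["tcp_pos"],o["grip_width"],o["gripper_force"],o["contact_force"])
u,v=map(int,proj(g,N,(.588,.297,.11)));print(u,v)
a=cv2.resize(np.ascontiguousarray(g["pixels"][v-50:v+50,u-40:u+40]),(480,600)); 
cv2.imwrite("pics/p4.png",np.hstack([a,cv2.resize(np.ascontiguousarray(f["pixels"][100:400,240:400]),(320,600))])[:,:,::-1])
E
```

```text
[0.58964662 0.29985244 0.10352244] 0.056377705904559865 32.624611146748066 [-1.11102917 -0.29001184 -1.62068896]
277 234
```

View pics/p4.png

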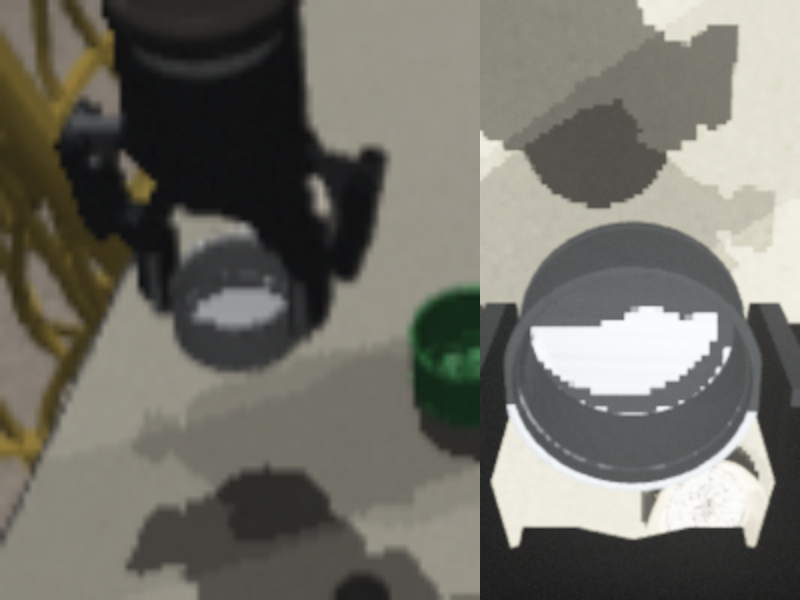

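```bash
python3 - <<'E'
from h import *
f,M,o=grab("wrist")
t=o["tcp_pos"]
for dy in (0,-.003,-.006):
  for dz in (.02,.024,.028):
    P=np.array([proj(f,M,(t[0]+.029*np.cos(a),t[1]+dy+.029*np.sin(a),t[2]+dz)) for a in TH])
    print(dy,dz,P.min(0).round(),P.max(0).round())
E
```

```text
0 0.02 [249. 226.] [380. 339.]
0 0.024 [247. 230.] [382. 345.]
0 0.028 [245. 234.] [383. 352.]
-0.003 0.02 [250. 233.] [379. 344.]
-0.003 0.024 [248. 237.] [381. 350.]
-0.003 0.028 [246. 241.] [383. 357.]
-0.006 0.02 [250. 239.] [379. 349.]
-0.006 0.024 [248. 243.] [381. 355.]
-0.006 0.028 [246. 248.] [382. 362.]
```

play_rows(
  commands=[
    [[1,-0.1,-0.05,0,0],[1,-0.25,-0.12,0,0],[1,-0.4,-0.2,0,0],[1,-0.55,-0.27,0,0],[1,-0.7,-0.35,0,0],[1,-0.85,-0.43,0,0],[1,-1,-0.5,0,0],[1,-1,-0.55,0,0],[1,-1,-0.6,0,0],[1,-1,-0.65,0,0],[1,-1,-0.69,0,0],[1,-1,-0.69,0,0]],
  ],
)

```text
clock: 6.12
tcp_pos: [0.4483, 0.1001, 0.1005]
orientation: [-2.218, -2.224, 0.002]
contact_force: [0.2, 0.0, -1.3]
grip_width: 0.0562
gripper_force: 32.6
```

```bash
python3 - <<'E'
from h import *
o=get_obs(); print(o["tcp_pos"],o["orientation"],go(o,(.4508,.022,.078)))
E
```

```text
[0.44826102 0.10011837 0.10050199] [-2.21754447e+00 -2.22358393e+00  2.19353610e-03] [-0.391  0.012  0.113]
```

play_rows(
  commands=[
    [[1,-0.12,0.01,0,0],[1,-0.25,0.01,0,0],[1,-0.36,0.01,0.02,0],[1,-0.39,0.01,0.06,0],[1,-0.39,0.01,0.1,0],[1,-0.39,0.01,0.11,0],[1,-0.39,0.01,0.11,0],[1,-0.39,0.01,0.11,0]],
  ],
)

```text
clock: 6.78
tcp_pos: [0.4523, 0.0226, 0.0787]
orientation: [-2.218, -2.224, -0.0]
contact_force: [0.7, 0.7, -0.7]
grip_width: 0.0564
gripper_force: 32.6
```

```bash
cat >> h.py <<'E'
def held(f,M,o,zr,w=.008,rr=.029):
    """refine rim of held drum by edge gradient at rim height"""
    pass
E
python3 - <<'E'
from h import *
f,M,o=grab("wrist");t=o["tcp_pos"];print(t,go(o,(.4508,.022,.055)))
u,v=proj(f,M,(.4508,.0197,.09));im=f["pixels"].copy()
save(f,"w5",(200,180,460,380),3)
E
```

```text
[0.45233839 0.02259453 0.07870022] [-0.003 -0.008  0.119]
```

View pics/w5.png

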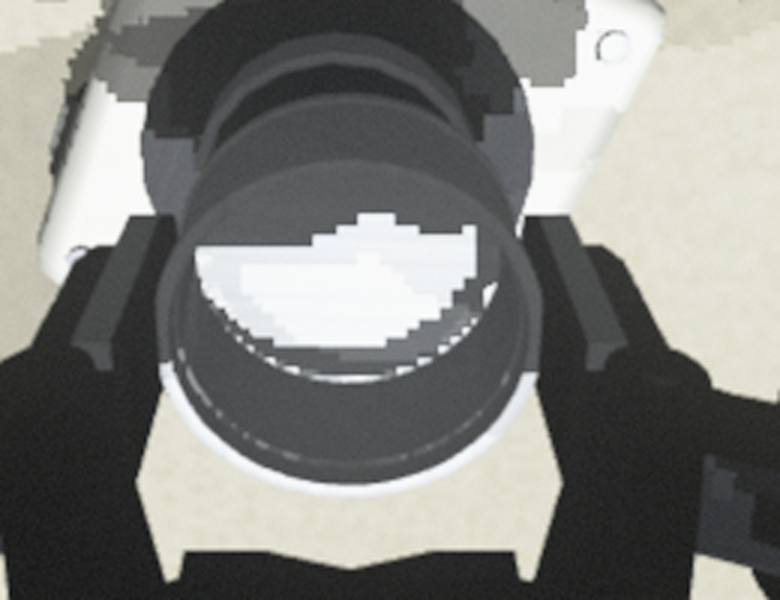

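play_rows(
  commands=[
    [[1,-0.003,-0.011,0.02,0],[1,-0.003,-0.011,0.04,0],[1,-0.003,-0.011,0.06,0],[1,-0.003,-0.011,0.08,0],[1,-0.003,-0.011,0.1,0],[1,-0.003,-0.011,0.12,0],[1,-0.003,-0.011,0.128,0],[1,-0.003,-0.011,0.128,0]],
  ],
)

```text
clock: 7.5
tcp_pos: [0.4499, 0.0204, 0.0537]
orientation: [-2.222, -2.221, 0.001]
contact_force: [-3.0, 0.2, 10.0]
grip_width: 0.056
gripper_force: 33.5
```

play_rows(
  commands=[
    [[0.3,0,0,0,0],[-0.3,0,0,0,0],[-1,0,0,0,0],[-1,0,0,0,0],[-1,0,0,-0.1,0],[-1,0,0,-0.25,0],[-1,0,0,-0.4,0],[-1,0,0,-0.6,0],[-1,0,0,-0.75,0],[-1,0,0,-0.75,0],[-1,0,0,-0.75,0]],
  ],
)

```text
clock: 8.42
tcp_pos: [0.4513, 0.0206, 0.2049]
orientation: [2.22, 2.219, 0.005]
contact_force: [-1.6, 0.6, -0.4]
grip_width: 0.0854
gripper_force: 0.0
```

```bash
python3 - <<'E'
from h import *
f,M,o=grab("wrist");print(o["tcp_pos"],o["joints"].round(2))
for z in(.077,.083,.086): print(z,rim(f,M,.4508,.0197,z,.008))
save(f,"w6",(200,100,440,280),2.5)
print(go(o,(.411,.235,.18)))
E
```

```text
[0.45129361 0.02057113 0.20491126] [-0.12  0.14 -0.07  2.09  0.01  0.9  -0.2 ]
0.077 (np.float64(182.1158725404488), np.float64(0.4508), np.float64(0.0162))
0.083 (np.float64(175.88393542829735), np.float64(0.4503), np.float64(0.0172))
0.086 (np.float64(170.88549855617705), np.float64(0.4508), np.float64(0.0172))
[ 1.072 -0.202  0.124]
```

View pics/w6.png

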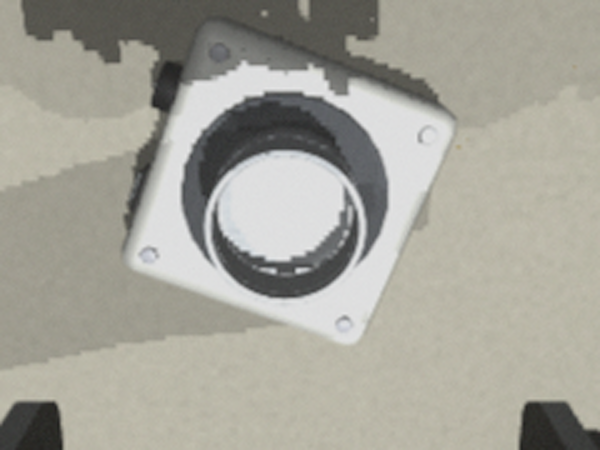

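play_rows(
  commands=[
    [[-1,0.1,-0.02,0,0.079],[-1,0.2,-0.04,0,0.158],[-1,0.3,-0.06,0,0.237],[-1,0.4,-0.08,0,0.316],[-1,0.5,-0.1,0,0.395],[-1,0.6,-0.12,0,0.474],[-1,0.7,-0.14,0,0.553],[-1,0.8,-0.16,0,0.632],[-1,0.9,-0.18,0,0.711],[-1,1,-0.2,0,0.79],[-1,1,-0.2,0,0.869],[-1,1,-0.2,0,0.948]],
  ],
)

```text
clock: 9.47
tcp_pos: [0.4085, 0.2212, 0.2013]
orientation: [3.138, 0.123, -0.005]
contact_force: [-0.1, -0.5, -0.3]
grip_width: 0.0854
gripper_force: 0.0
```

```bash
python3 - <<'E'
from h import *
o=get_obs(); A=R.from_rotvec(o["orientation"]).as_matrix();print(o["tcp_pos"],A.round(3),o["joints"].round(2),go(o,(.411,.2425,.16)))
E
```

```text
[0.40851472 0.22122732 0.20126217] [[ 0.997  0.078 -0.003]
 [ 0.078 -0.997 -0.002]
 [-0.003  0.002 -1.   ]] [-0.55  0.17 -0.09  2.07  0.02  0.91 -2.14] [ 0.021 -0.105  0.206]
```

play_rows(
  commands=[
    [[-1,0.01,-0.05,0.1,0.05],[-1,0.02,-0.105,0.2,0.05],[-1,0.02,-0.105,0.2,0.05],[-1,0.02,-0.105,0.2,0.05],[-1,0.02,-0.105,0.2,0.05]],
  ],
)

```text
clock: 9.88
tcp_pos: [0.412, 0.2409, 0.163]
orientation: [3.14, 0.005, -0.002]
contact_force: [0.9, -0.0, -0.0]
grip_width: 0.0857
gripper_force: 0.0
```

```bash
python3 - <<'E'
from h import *
f,M,o=grab("wrist");print(o["tcp_pos"],o["orientation"]); save(f,"w7")
p=rim(f,M,.411,.2425,.043,.01);print(p,proj(f,M,(p[1],p[2],.043)))
for d in viewer.trace(f,"fine_sieve_center")[:2]:
    print(d["score"],d["rect"],fit(f,M,d["pixels"],.411,.2425,drum(.043)))
print(go(o,(p[1],p[2],.014)))
E
```

```text
[0.41197586 0.24088558 0.16295483] [ 3.14031336e+00  5.28202713e-03 -2.25428473e-03]
(np.float64(106.67777023151992), np.float64(0.41), np.float64(0.241)) (np.float64(315.3062975881664), np.float64(195.1473269839672))
0.85 [294.3, 39.6, 365.2, 118.9] (array([0.411 , 0.2425]), np.float64(0.0))
0.83 [280.1, 153.8, 348.8, 226.5] (array([0.4115, 0.2428]), np.float64(0.953))
[-0.009 -0.002  0.745]
```

View pics/w7.png

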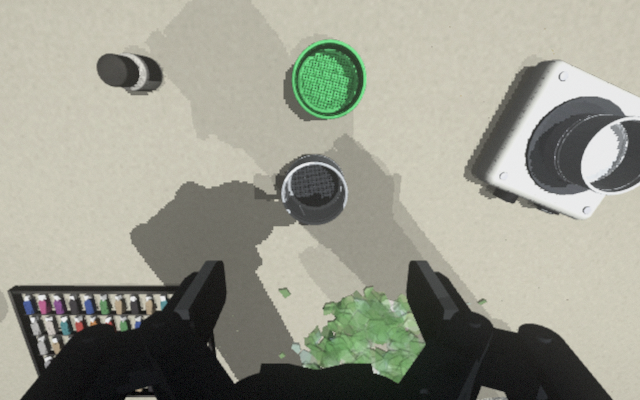

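play_rows(
  commands=[
    [[-1,-0.005,-0.005,0.18,0],[-1,-0.005,-0.005,0.35,0],[-1,-0.005,-0.005,0.5,0],[-1,-0.005,-0.005,0.62,0],[-1,-0.005,-0.005,0.7,0],[-1,-0.005,-0.005,0.74,0],[-1,-0.005,-0.005,0.745,0]],
  ],
)

```text
clock: 10.57
tcp_pos: [0.4111, 0.242, 0.0136]
orientation: [3.141, 0.004, -0.002]
contact_force: [-0.5, -0.1, 0.2]
grip_width: 0.0853
gripper_force: 0.0
```

play_rows(
  commands=[
    [[1,0,0,0,0],[1,0,0,0,0],[1,0,0,0,0],[1,0,0,0,0],[1,0,0,0,0],[1,0,0,0,0],[1,0,0,0,0]],
  ],
)

```text
clock: 11.15
tcp_pos: [0.4123, 0.2432, 0.016]
orientation: [-3.14, -0.005, -0.004]
contact_force: [-0.8, -0.7, 5.3]
grip_width: 0.058
gripper_force: 31.0
```

play_rows(
  commands=[
    [[1,0,0,-0.1,0],[1,0,0,-0.25,0],[1,0,0,-0.4,0],[1,0,0,-0.55,0],[1,0,0,-0.6,0],[1,0,0,-0.6,0]],
  ],
)

```text
clock: 11.65
tcp_pos: [0.4133, 0.244, 0.1379]
orientation: [-3.137, -0.004, -0.01]
contact_force: [0.2, 0.5, -1.7]
grip_width: 0.0579
gripper_force: 32.6
```

```bash
python3 - <<'E'
from h import *
o=get_obs(); print(o["tcp_pos"],o["orientation"],go(o,(.4508,.018,.13)))
E
```

```text
[0.41328563 0.24398462 0.13789639] [-3.137212   -0.00439618 -0.009702  ] [0.184 1.131 0.036]
```

play_rows(
  commands=[
    [[1,0.02,0.1,0,0],[1,0.04,0.25,0,0],[1,0.07,0.4,0,0],[1,0.1,0.55,0,0],[1,0.13,0.7,0,0],[1,0.16,0.85,0,0],[1,0.18,1,0,0],[1,0.18,1,0,0],[1,0.18,1,0,0]],
  ],
)

```text
clock: 12.4
tcp_pos: [0.4472, 0.0409, 0.1333]
orientation: [3.141, -0.001, -0.003]
contact_force: [0.3, 0.6, -2.5]
grip_width: 0.058
gripper_force: 32.6
```

```bash
python3 - <<'E'
from h import *
o=get_obs(); print(o["tcp_pos"],o["orientation"],go(o,(.4508,.018,.11)))
E
```

```text
[0.44721701 0.04093883 0.13330227] [ 3.14078325e+00 -1.37405543e-03 -2.56341289e-03] [0.018 0.115 0.117]
```

play_rows(
  commands=[
    [[1,0.018,0.06,0.03,0],[1,0.018,0.115,0.07,0],[1,0.018,0.115,0.12,0],[1,0.018,0.115,0.15,0],[1,0.018,0.115,0.15,0],[1,0.018,0.115,0.15,0]],
  ],
)

```text
clock: 12.9
tcp_pos: [0.451, 0.021, 0.1037]
orientation: [-3.141, -0.008, 0.002]
contact_force: [0.4, -0.4, -0.1]
grip_width: 0.0579
gripper_force: 32.6
```

```bash
python3 - <<'E'
from h import *
f,M,o=grab("wrist");t=o["tcp_pos"];print(t,o["orientation"],go(o,(.4508,.018,.083)))
print("rim pan",proj(f,M,(.4508,.018,.077)))
save(f,"w8",(200,150,460,350),3)
E
```

```text
[0.45100074 0.02099066 0.10368285] [-3.14142192e+00 -7.73272678e-03  2.47243175e-03] [-0.001  0.015  0.103]
rim pan (np.float64(320.4955187366801), np.float64(241.65670335991408))
```

View pics/w8.png

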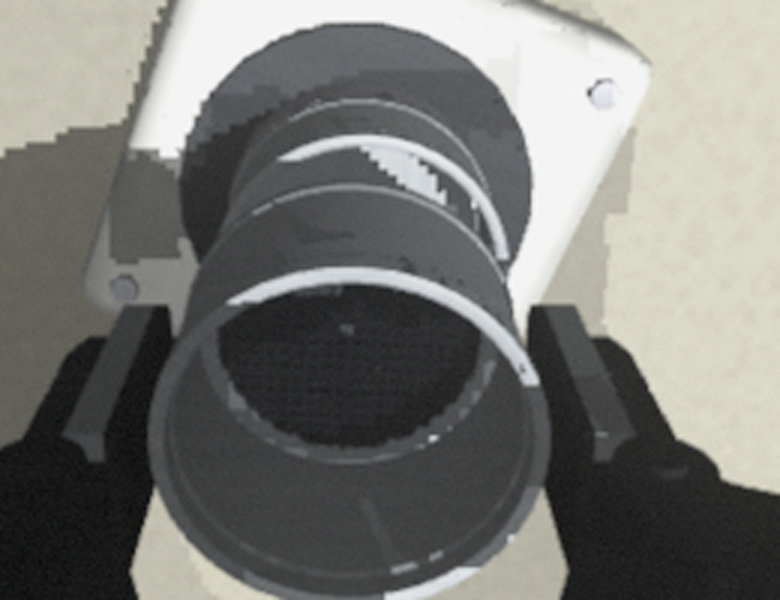

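play_rows(
  commands=[
    [[1,0,0.017,0,0],[1,0,0.017,0.02,0],[1,0,0.017,0.04,0],[1,0,0.017,0.06,0],[1,0,0.017,0.08,0],[1,0,0.017,0.095,0],[1,0,0.017,0.105,0],[1,0,0.017,0.105,0]],
  ],
)

```text
clock: 13.62
tcp_pos: [0.4516, 0.0165, 0.0839]
orientation: [-3.141, -0.005, 0.001]
contact_force: [-3.6, -0.7, 11.2]
grip_width: 0.058
gripper_force: 33.5
```

play_rows(
  commands=[
    [[0.3,0,0,0,0],[-0.3,0,0,0,0],[-1,0,0,0,0],[-1,0,0,0,0],[-1,0,0,-0.1,0],[-1,0,0,-0.25,0],[-1,0,0,-0.4,0],[-1,0,0,-0.6,0],[-1,0,0,-0.7,0],[-1,0,0,-0.7,0],[-1,0,0,-0.7,0]],
  ],
)

```text
clock: 14.53
tcp_pos: [0.4523, 0.0165, 0.2241]
orientation: [-3.141, -0.005, -0.004]
contact_force: [0.1, -0.2, -0.2]
grip_width: 0.0854
gripper_force: 0.0
```

```bash
python3 - <<'E'
from h import *
f,M,o=grab("wrist");print(o["tcp_pos"])
for z in(.105,.111,.117): print(z,rim(f,M,.4508,.018,z,.008))
save(f,"w9",(200,100,440,280),2.5)
print(go(o,(.56,-.25,.19)))
E
```

```text
[0.45229538 0.01646737 0.22411824]
0.105 (np.float64(103.23409832307216), np.float64(0.4478), np.float64(0.016))
0.111 (np.float64(123.22539520437124), np.float64(0.4493), np.float64(0.016))
0.117 (np.float64(137.81522242462935), np.float64(0.4508), np.float64(0.016))
[0.534 1.334 0.171]
```

```bash
python3 - <<'E'
from h import *
f,M,o=grab("wrist")
for z in(.108,.111,.114,.117,.120,.123): print(z,[np.round(rim(f,M,.4508,.018,z,.006,rr),4).tolist() for rr in((.0268,.0278,.0288),(.0272,.0280))])
E
```

```text
0.108 [[113.3428, 0.4483, 0.016], [113.9836, 0.4488, 0.0165]]
0.111 [[123.6012, 0.4493, 0.0165], [127.1763, 0.4498, 0.0165]]
0.114 [[132.4026, 0.4503, 0.016], [139.0858, 0.4503, 0.016]]
0.117 [[137.5982, 0.4513, 0.016], [149.0108, 0.4508, 0.0165]]
0.12 [[143.355, 0.4518, 0.016], [155.004, 0.4518, 0.016]]
0.123 [[139.3515, 0.4528, 0.016], [153.0616, 0.4528, 0.016]]
```

View pics/w9.png

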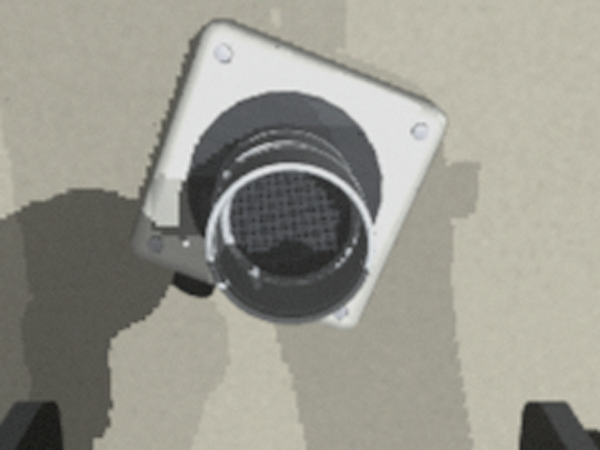

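```bash
python3 - <<'E'
from h import *
f,M,o=grab("wrist")
for z in(.108,.111,.114,.117,.120):
    P=np.array([proj(f,M,(.4508+.029*np.cos(t),.0165+.029*np.sin(t),z)) for t in TH]);print(z,((P.min(0)-[200,100])*2.5).round(1),((P.max(0)-[200,100])*2.5).round(1))
g,N,_=grab("side")
P=lambda p:tuple(np.round(proj(g,N,p),1)); print("side rim near/far", P((.4508,.0165-.029,.111)),P((.4508,.0165+.029,.111)),P((.4508-.029,.0165,.111)),P((.4508+.029,.0165,.111)),P((.4508,.0165,.0)))
save(g,"s10",(310,120,390,220),6)
E
```

```text
0.108 [202.4 153. ] [373.9 316.2]
0.111 [201.5 154.9] [374.8 319.7]
0.114 [200.5 156.9] [375.7 323.3]
0.117 [199.5 158.9] [376.6 327. ]
0.12 [198.6 161. ] [377.6 330.7]
side rim near/far (np.float64(352.5), np.float64(167.4)) (np.float64(348.6), np.float64(179.9)) (np.float64(360.3), np.float64(175.0)) (np.float64(340.9), np.float64(172.2)) (np.float64(349.7), np.float64(200.9))
```

View pics/s10.png

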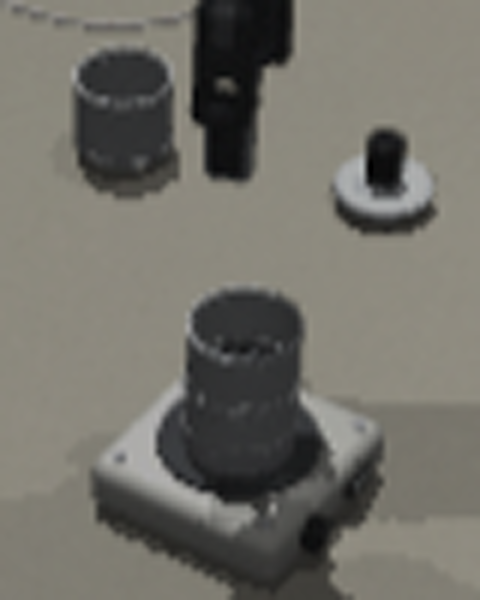

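play_rows(
  commands=[
    [[-1,0.06,0.15,0,0],[-1,0.12,0.3,0,0],[-1,0.2,0.5,0,0],[-1,0.28,0.7,0,0],[-1,0.36,0.9,0,0],[-1,0.45,1,0.05,0],[-1,0.5,1,0.1,0],[-1,0.5,1,0.1,0],[-1,0.5,1,0.1,0]],
  ],
)

```text
clock: 15.48
tcp_pos: [0.5512, -0.1827, 0.2013]
orientation: [-3.141, -0.005, 0.007]
contact_force: [-0.7, 0.1, 0.4]
grip_width: 0.0855
gripper_force: 0.0
```

```bash
python3 - <<'E'
from h import *
f,M,o=grab("wrist");print(o["tcp_pos"],o["orientation"])
ps=[]
for d in viewer.trace(f,"coarse_sieve_center")[:2]:
    print(d["score"],d["rect"],fit(f,M,d["pixels"],.572,-.25,drum(.054)))
p=rim(f,M,.572,-.25,.054);print(p,go(o,(p[1],p[2],.18)))
E
```

```text
[ 0.55120206 -0.18268937  0.20128039] [-3.14062375 -0.0052939   0.00654441]
0.55 [348.5, 125.5, 417.3, 190.2] (array([ 0.5735, -0.2473]), np.float64(0.844))
(np.float64(180.1830564027682), np.float64(0.5729999999999992), np.float64(-0.249)) [0.108 0.332 0.106]
```

play_rows(
  commands=[
    [[-1,0.06,0.18,0.1,0],[-1,0.108,0.33,0.25,0],[-1,0.108,0.33,0.4,0],[-1,0.108,0.33,0.5,0],[-1,0.108,0.33,0.62,0],[-1,0.108,0.33,0.74,0],[-1,0.108,0.33,0.83,0],[-1,0.108,0.33,0.88,0],[-1,0.108,0.33,0.886,0],[-1,0.108,0.33,0.886,0]],
  ],
)

```text
clock: 16.42
tcp_pos: [0.574, -0.2487, 0.0265]
orientation: [-3.141, -0.006, 0.0]
contact_force: [0.1, -0.2, 0.1]
grip_width: 0.0854
gripper_force: 0.0
```

play_rows(
  commands=[
    [[1,0,0,0,0],[1,0,0,0,0],[1,0,0,0,0],[1,0,0,0,0],[1,0,0,0,0],[1,0,0,0,0],[1,0,0,0,0]],
  ],
)

```text
clock: 17.0
tcp_pos: [0.5751, -0.2495, 0.0277]
orientation: [3.141, 0.005, 0.004]
contact_force: [-1.1, 0.4, 7.1]
grip_width: 0.056
gripper_force: 33.0
```

play_rows(
  commands=[
    [[1,0,0,-0.1,0],[1,0,0,-0.25,0],[1,0,0,-0.4,0],[1,0,0,-0.55,0],[1,0,0,-0.7,0],[1,0,0,-0.75,0],[1,0,0,-0.75,0],[1,0,0,-0.75,0]],
  ],
)

```text
clock: 17.67
tcp_pos: [0.5738, -0.2491, 0.1758]
orientation: [-3.141, -0.005, -0.0]
contact_force: [-0.2, 0.5, -2.2]
grip_width: 0.0563
gripper_force: 32.5
```

```bash
cat >> h.py <<'E'
def edges(f,M,x,y,z,rr=.029):
    P=np.array([proj(f,M,(x+rr*np.cos(t),y+rr*np.sin(t),z)) for t in TH]); return P.min(0).round(1),P.max(0).round(1)
E
python3 - <<'E'
from h import *
o=get_obs(); print(o["tcp_pos"],o["orientation"],go(o,(.4508,.0165,.17)))
E
```

```text
[ 0.57383416 -0.24906168  0.17583588] [-3.14149671e+00 -5.02447370e-03 -4.85163972e-04] [-0.611 -1.33   0.029]
```

play_rows(
  commands=[
    [[1,-0.05,-0.1,0,0],[1,-0.13,-0.25,0,0],[1,-0.2,-0.4,0,0],[1,-0.28,-0.55,0,0],[1,-0.36,-0.7,0,0],[1,-0.45,-0.85,0,0],[1,-0.55,-1,0,0],[1,-0.61,-1,0,0],[1,-0.61,-1,0,0],[1,-0.61,-1,0,0],[1,-0.61,-1,0,0]],
  ],
)

```text
clock: 18.58
tcp_pos: [0.4516, -0.0504, 0.1754]
orientation: [3.141, 0.003, -0.001]
contact_force: [0.6, 0.3, -1.0]
grip_width: 0.0559
gripper_force: 32.5
```

```bash
python3 - <<'E'
from h import *
o=get_obs(); print(o["tcp_pos"],o["orientation"],go(o,(.4508,.0165,.152)))
E
```

```text
[ 0.45161263 -0.05038727  0.17538739] [ 3.14120189e+00  3.19816245e-03 -1.26438974e-03] [-0.003 -0.334  0.117]
```

play_rows(
  commands=[
    [[1,0,-0.1,0,0],[1,0,-0.2,0.02,0],[1,0,-0.3,0.05,0],[1,0,-0.334,0.09,0],[1,0,-0.334,0.11,0],[1,0,-0.334,0.11,0],[1,0,-0.334,0.11,0]],
  ],
)

```text
clock: 19.17
tcp_pos: [0.4512, 0.0156, 0.1536]
orientation: [3.141, 0.002, -0.002]
contact_force: [-0.2, -0.8, -1.2]
grip_width: 0.0561
gripper_force: 32.5
```

```bash
python3 - <<'E'
from h import *
f,M,o=grab("wrist");print(o["tcp_pos"],go(o,(.4515,.0165,.129)))
save(f,"w11",(200,100,460,400),2)
E
```

```text
[0.45116209 0.01557661 0.15363679] [ 0.002 -0.005  0.123]
```

Aligned within about a millimetre, so I'll lower it.

play_rows(
  commands=[
    [[1,0.002,-0.005,0.02,0],[1,0.002,-0.005,0.04,0],[1,0.002,-0.005,0.06,0],[1,0.002,-0.005,0.08,0],[1,0.002,-0.005,0.1,0],[1,0.002,-0.005,0.115,0],[1,0.002,-0.005,0.123,0],[1,0.002,-0.005,0.123,0]],
  ],
)

```text
clock: 19.88
tcp_pos: [0.4515, 0.0181, 0.1296]
orientation: [3.142, 0.005, -0.001]
contact_force: [-1.5, 0.5, 2.9]
grip_width: 0.0558
gripper_force: 32.9
```

play_rows(
  commands=[
    [[1,0,0,0.005,0],[1,0,0,0.01,0],[1,0,0,0.012,0],[1,0,0,0.012,0]],
  ],
)

```text
clock: 20.22
tcp_pos: [0.4522, 0.0182, 0.1292]
orientation: [-3.141, -0.005, -0.002]
contact_force: [-7.7, -0.2, 26.0]
grip_width: 0.0557
gripper_force: 35.7
```

play_rows(
  commands=[
    [[0.3,0,0,-0.012,0],[-0.3,0,0,-0.012,0],[-1,0,0,-0.012,0],[-1,0,0,-0.012,0],[-1,0,0,-0.1,0],[-1,0,0,-0.25,0],[-1,0,0,-0.4,0],[-1,0,0,-0.55,0],[-1,0,0,-0.7,0],[-1,0,0,-0.7,0],[-1,0,0,-0.7,0]],
  ],
)

```text
clock: 21.13
tcp_pos: [0.4526, 0.0184, 0.2684]
orientation: [-3.141, -0.005, -0.006]
contact_force: [-1.1, 0.3, 0.9]
grip_width: 0.0854
gripper_force: 0.0
```

```bash
python3 - <<'E'
from h import *
g,N,_=grab("side"); o=get_obs();print(o["tcp_pos"])
print(edges(g,N,.4508,.017,.156))
b=[]
for d in viewer.trace(g,"coarse_sieve_center")[:2]: print(d["score"],d["rect"])
f,M,o=grab("wrist")
for z in (.15,.156,.162): print(z,rim(f,M,.4508,.017,z,.008),edges(f,M,.4508,.017,z))
for d in viewer.trace(f,"coarse_sieve_center")[:2]: print(d["score"],d["rect"])
print(go(o,(.42,-.235,.2)))
E
```

```text
[0.4515521  0.01823876 0.266904  ]
(array([340.9, 155.5]), array([361. , 168.3]))
0.86 [339.7, 155.8, 359.9, 179.4]
0.15 (np.float64(99.96942671310897), np.float64(0.4473), np.float64(0.0175)) (array([282.9, 161. ]), array([351. , 225.9]))
0.156 (np.float64(117.81867109601535), np.float64(0.4488), np.float64(0.0175)) (array([282.1, 162.5]), array([351.7, 228.7]))
0.162 (np.float64(131.88057367898034), np.float64(0.4508), np.float64(0.0175)) (array([281.4, 164.2]), array([352.5, 231.6]))
0.59 [280.3, 152.8, 349.6, 228.3]
[-0.158  1.265  0.331]
```

play_rows(
  commands=[
    [[-1,-0.03,0.15,0,0],[-1,-0.06,0.3,0,0],[-1,-0.09,0.5,0,0],[-1,-0.12,0.7,0.05,0],[-1,-0.16,0.9,0.15,0],[-1,-0.16,1,0.25,0],[-1,-0.16,1,0.33,0],[-1,-0.16,1,0.33,0],[-1,-0.16,1,0.33,0]],
  ],
)

```text
clock: 22.08
tcp_pos: [0.4192, -0.1814, 0.1999]
orientation: [-3.141, -0.005, 0.006]
contact_force: [-0.2, 0.2, -0.4]
grip_width: 0.0854
gripper_force: 0.0
```

```bash
python3 - <<'E'
from h import *
f,M,o=grab("wrist");print(o["tcp_pos"],o["orientation"])
for d in viewer.trace(f,"lid_center")[:2]:
    p=fit(f,M,d["pixels"],.416,-.235,None,[LID[:4],LID[4:]]); print(d["score"],d["rect"],p,go(o,(*p[0],.1)))
# knob top: dark blob
g=cv2.cvtColor(f["pixels"],cv2.COLOR_RGB2GRAY)
m=(np.asarray(viewer.trace(f,"lid_center")[0]["pixels"])&(g<70)).astype(np.uint8)
n,l,s,c=cv2.connectedComponentsWithStats(m); i=1+s[1:,4].argmax(); print(s[i],c[i],toplane(f,M,*c[i],.033))
save(f,"w12",(220,80,420,280),3)
E
```

```text
[ 0.41915647 -0.18143373  0.19987996] [-3.14080921 -0.00450617  0.00592978]
0.74 [334.4, 146.0, 389.8, 199.0] (array([ 0.4175, -0.2333]), np.float64(0.916)) [-0.007  0.26   0.499]
[356 167  24  26 412] [367.00485437 179.65533981] [ 0.41797296 -0.23279801  0.033     ]
```

play_rows(
  commands=[
    [[-1,-0.007,0.15,0.1,0],[-1,-0.007,0.259,0.25,0],[-0.5,-0.007,0.259,0.4,0],[-0.3,-0.007,0.259,0.55,0],[-0.3,-0.007,0.259,0.68,0],[-0.3,-0.007,0.259,0.78,0],[-0.3,-0.007,0.259,0.84,0],[-0.3,-0.007,0.259,0.87,0],[-0.3,-0.007,0.259,0.87,0],[-0.3,-0.007,0.259,0.87,0]],
  ],
)

```text
clock: 23.07
tcp_pos: [0.4199, -0.2336, 0.0278]
orientation: [3.141, 0.006, 0.002]
contact_force: [0.0, -0.0, 0.6]
grip_width: 0.0554
gripper_force: 0.0
```

play_rows(
  commands=[
    [[1,0,0,0,0],[1,0,0,0,0],[1,0,0,0,0],[1,0,0,0,0],[1,0,0,0,0],[1,0,0,0,0],[1,0,0,0,0],[1,0,0,0,0],[1,0,0,0,0]],
  ],
)

```text
clock: 23.82
tcp_pos: [0.4197, -0.2338, 0.028]
orientation: [3.141, 0.005, 0.003]
contact_force: [0.0, 1.4, 8.0]
grip_width: 0.0207
gripper_force: 29.2
```

play_rows(
  commands=[
    [[1,0,0,-0.1,0],[1,0,0,-0.25,0],[1,0,0,-0.4,0],[1,0,0,-0.55,0],[1,0,0,-0.7,0],[1,0,0,-0.85,0],[1,0,0,-0.95,0],[1,0,0,-0.95,0],[1,0,0,-0.95,0]],
  ],
)

```text
clock: 24.57
tcp_pos: [0.4194, -0.2338, 0.2181]
orientation: [3.141, 0.005, 0.004]
contact_force: [-0.4, 0.4, -1.8]
grip_width: 0.0204
gripper_force: 29.9
```

```bash
python3 - <<'E'
from h import *
f,M,o=grab("wrist"); print(o["tcp_pos"],o["orientation"],go(o,(.4508,.0175,.2)))
save(f,"w13",(220,100,420,300),3)
t=o["tcp_pos"]
for d in viewer.trace(f,"lid_center")[:2]: print(d["score"],d["rect"])
for dz in(-.011,-.014): print(edges(f,M,t[0],t[1],t[2]+dz))
E
```

```text
[ 0.41944996 -0.23379443  0.2180584 ] [3.1412059  0.00504974 0.00434012] [ 0.161 -1.256  0.09 ]
0.91 [262.4, 200.9, 365.4, 305.1]
0.56 [0.0, 125.5, 36.9, 199.7]
(array([261.4, 203.6]), array([369.2, 300.1]))
(array([262.3, 201.7]), array([368.3, 296.9]))
```

play_rows(
  commands=[
    [[1,0.02,-0.1,0,0],[1,0.04,-0.25,0,0],[1,0.06,-0.4,0,0],[1,0.09,-0.55,0,0],[1,0.12,-0.7,0,0],[1,0.15,-0.85,0,0],[1,0.165,-1,0,0],[1,0.165,-1,0,0],[1,0.165,-1,0,0],[1,0.165,-1,0,0]],
  ],
)

```text
clock: 25.5
tcp_pos: [0.4505, -0.0341, 0.2159]
orientation: [3.141, 0.005, -0.004]
contact_force: [0.3, -0.6, -0.7]
grip_width: 0.0208
gripper_force: 29.9
```

```bash
python3 - <<'E'
from h import *
o=get_obs(); print(o["tcp_pos"],o["orientation"],go(o,(.4522,.0175,.2)))
E
```

```text
[ 0.4504503 -0.0341426  0.2159056] [ 3.14097485  0.00486918 -0.004087  ] [ 0.01  -0.258  0.079]
```

play_rows(
  commands=[
    [[1,0.01,-0.1,0,0],[1,0.01,-0.2,0,0],[1,0.01,-0.258,0.02,0],[1,0.01,-0.258,0.05,0],[1,0.01,-0.258,0.08,0],[1,0.01,-0.258,0.08,0],[1,0.01,-0.258,0.08,0]],
  ],
)

```text
clock: 26.08
tcp_pos: [0.4526, 0.0163, 0.2004]
orientation: [3.141, 0.001, -0.003]
contact_force: [0.2, -0.5, -0.8]
grip_width: 0.0206
gripper_force: 29.9
```

```bash
python3 - <<'E'
from h import *
o=get_obs(); print(o["tcp_pos"],o["orientation"],go(o,(.4522,.0175,.174)))
E
```

```text
[0.45263435 0.01629886 0.20041789] [ 3.14080786e+00  9.61051655e-04 -2.53620562e-03] [-0.002 -0.006  0.132]
```

play_rows(
  commands=[
    [[1,-0.002,-0.006,0.02,0],[1,-0.002,-0.006,0.04,0],[1,-0.002,-0.006,0.06,0],[1,-0.002,-0.006,0.08,0],[1,-0.002,-0.006,0.1,0],[1,-0.002,-0.006,0.12,0],[1,-0.002,-0.006,0.133,0],[1,-0.002,-0.006,0.133,0]],
  ],
)

```text
clock: 26.75
tcp_pos: [0.4536, 0.0193, 0.175]
orientation: [-3.141, -0.005, -0.002]
contact_force: [-1.4, -0.9, 5.0]
grip_width: 0.0206
gripper_force: 30.5
```

play_rows(
  commands=[
    [[1,0,0,0.005,0],[1,0,0,0.008,0],[1,0,0,0.008,0]],
  ],
)

```text
clock: 27.0
tcp_pos: [0.4543, 0.0194, 0.1747]
orientation: [-3.141, -0.005, -0.005]
contact_force: [-4.6, -1.0, 16.2]
grip_width: 0.0208
gripper_force: 31.5
```

play_rows(
  commands=[
    [[0.5,0,0,-0.01,0],[0,0,0,-0.01,0],[-0.5,0,0,-0.01,0],[-0.5,0,0,-0.01,0],[-0.5,0,0,-0.1,0],[-0.5,0,0,-0.2,0],[-0.5,0,0,-0.35,0],[-0.5,0,0,-0.5,0],[-0.5,0,0,-0.5,0]],
  ],
)

```text
clock: 27.75
tcp_pos: [0.4558, 0.0196, 0.2779]
orientation: [-3.14, -0.005, -0.013]
contact_force: [0.5, 0.4, 1.0]
grip_width: 0.0643
gripper_force: 0.0
```

```bash
python3 - <<'E'
from h import *
g,N,_=grab("side"); f,M,o=grab("wrist"); s,S,_=grab("scene"); print(o["tcp_pos"])
print(edges(g,N,.4508,.0175,.192,.011),edges(g,N,.4508,.0175,.162),edges(f,M,.4508,.0175,.192,.011),edges(f,M,.4508,.0175,.162))
up=lambda F,c:cv2.resize(np.ascontiguousarray(F["pixels"][c[1]:c[3],c[0]:c[2]]),(266,600),interpolation=cv2.INTER_CUBIC)
cv2.imwrite("pics/end.png",np.hstack([up(g,(320,125,376,225)),up(s,(280,145,345,270)),up(f,(240,60,400,360))])[:,:,::-1])
E
```

```text
[0.45465003 0.01949903 0.27545896]
(array([347.3, 149.6]), array([355.1, 154.4])) (array([340.8, 154. ]), array([361.1, 166.7])) (array([303.8, 199.4]), array([332.8, 226.5])) (array([283.9, 167. ]), array([352.3, 231.9]))
```

View pics/end.png

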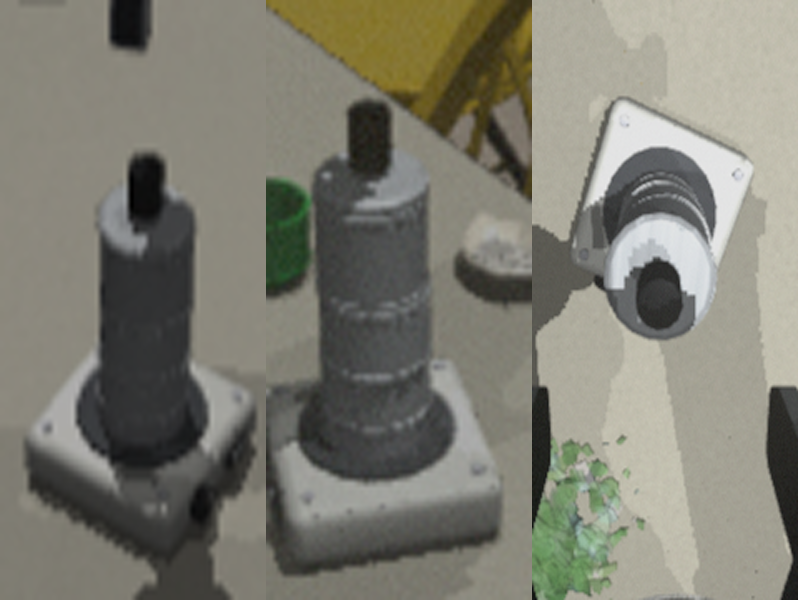

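The stack stands straight: knob top at side row about 150 (predicted 149.6), seams closed, gripper clear of it. Handing in.

```bash
python3 -c "
from bench import r
print(r.hand_in())"
```

```text
the job is handed in; nothing more can be done
None
```

The catch pan, fine sieve, coarse sieve and lid are stacked in that order on the shaker seat; the final pictures show the stack straight and seated with the gripper clear, and the job is handed in at about 28 s of the 90 s, though no verdict came back.

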